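# Load the polishing bay and latch its sliding hood

### The arm

A 7-joint arm with a two-finger parallel gripper is mounted at the origin on the work surface. World frame = base frame: x ahead of the robot, y to its left, z up, the work surface at z = 0. Lengths are in m, angles in rad, forces in N, time in s.
With the tool pointing down it reaches from about 0.425 to 0.95 m from the base axis. Payload 4.7 kg.
Tool frame: the origin (TCP) lies at the very end of the fingers, on their centre line; the grasp point (between the pads) lies 19 mm behind it; z points along the fingers, y is the line along which they close (so a half turn about z gives the same grasp; the last joint's range is limited). The gripper opens to 85 mm and grips with 20 to 120 N. Pads are 22 mm wide; open, the fingers measure 114 mm over their backs; the gripper's body (76 mm by 85 mm) begins 54 mm behind the grasp point. The pads swing forward as they close: fully open they stand 13 mm farther back than shut.
Start: joints at [-0.029, 0.469, -0.049, 1.532, 0.024, 1.141, -0.082], TCP at [0.675, 0, 0.231] pointing down, gripper open.
Joint ranges: [-2.59, 2.59], [-0.33, 1.99], [-1.39, 1.29], [0.1, 2.45], [-1.04, 4.18], [0.21, 1.99], [-2.66, 2.66]. Speed limits (rad/s): [2.57, 2.57, 3.14, 3.14, 3.14, 3.14, 3.14].

### API

Orientations are given as a unit quaternion [w, x, y, z].
In Python, from rig import bot gives the robot as it stands.
- The arm moves only by the tool servo_tool, never from a script. Its argument "plan" is text: rows parted by semicolons, each of 4 numbers parted by spaces: the shift along the tool's x, y, z each as a share of 0.04 m, from -1 to 1, then the turn about the tool's z as a share of 360 degrees, from -1 to 1. A call has exactly 5 rows; each row shifts and turns the commanded pose from where the row before left it, along the tool's axes as they then stand; what a row does not reach is not made up. A row lasts 1/8 s, in which the tool goes at most 62.5 mm and 10.7 degrees, less where a joint would pass 70% of its speed; a pose out of reach is approached as far as the arm can. A call with a number of a shift or a turn outside -1 to 1 is refused whole. A call with a gripper value outside its range is refused whole. "claw" is the finger opening in mm, from 0 to 85.4, set as the call begins (left out, the last holds). The fingers move at their own pace and stop on an object; "grip_force" is the grip in N (left out, the last holds). Time passes only in rows, so rows that do not move let the fingers close, or fill a call up. It gives the time, the measured TCP pose, the force, the opening and the grip force at its end, in the units of the state.
- bot.read_state(): the state, without advancing time (a new reading comes with each control period).
- bot.grab_frame(name): name is "scene" or "side" or "wrist"; returns (picture, depth): 420x560x3 uint8, red, green, blue; 420x560 float32, m along the optical axis (not along the pixel's ray), 0 where there is no reading.
- bot.camera_model(name): a dict with "camera_matrix" (3x3 intrinsics, pixels), "k1" (the pictures are not rectified: a ray, as slopes to the right and down, at radius r is drawn at 1 + k1 r^2 times it, then the intrinsics apply), "eye" and "attitude" of the camera in the world; the wrist camera has in their place "tool_from_camera" (4x4, takes a point from camera to tool coordinates, whose origin is the TCP and whose axes are the flange's). Camera axes: x right, y up, looking along -z (the intrinsics and any distortion apply to the point x, -y, -z); pixel columns grow to the right and rows downward; lengths in m; the calibration is good to about 2 mm. A picture is of the moment at which its call begins: read the wrist's pose just before it. camera_model takes no time and is no camera call.
- bot.job_done(): hands the job in; it is judged then, once.
The state is a dict: "t": time; "qpos": joint angles; "joint_velocities": joint speeds; "tau": joint torques, N m; "ee_pos": TCP position; "orientation": TCP orientation; "ft_force": force on the tool from outside, world axes, zero at the start; "moment": the same for the moment, N m; "gripper_width": finger opening in m; "gripper_force": force on a finger pad.
Only numpy, scipy, OpenCV 4.12 (cv2) and the standard library are available. Lean on these libraries where they do the work, as an engineer would, in place of code of your own. Each camera call takes 0.05 s, during which the arm holds its last target. There are 200 camera calls.

### The job

Stand the tall slender brass stem, foot down, in the round socket of the small polishing bay, setting it down gently. Then push the clear hood shut over it until its latch clicks and holds it shut by itself: a spring pushes it back open if it is not caught, and the latch must not be rammed or forced. Leave the other things on the bench where they stand, and let go of everything.

Things in the scene. Friction and masses are not known exactly. Their poses are not given: they have to be found in the camera images.
- stem_center (a point): The loose dark-brass stem to load: the slender, by far tallest of three loose castings. Point on its axis, 50 mm above its underside; z up. 100 mm tall, about 0.3 kg. Round foot 44 mm across, 12 mm thick, tapering to a plain rod 16 mm across from 30 mm up to the top, with a collar 22 mm across at 40 to 46 mm. Grip the rod above the collar, e.g. 75 mm above the underside.
- socket_floor (a point): Centre of the floor of the round socket in the bay's aluminium block (80 x 80 mm), 43 mm above the bench; z up, y is the direction in which the hood closes. Socket 48 mm across with a 3 mm chamfer at its mouth, 12 mm deep: its mouth is 12 mm above this point, and the stem's underside rests on the floor.
- bay: The blue polishing bay, fixed. Origin at bench level, 30 mm to +y of the socket's centre; the hood closes along +y. Base 210 mm (x), from y -300 to +190 mm, 35 mm high. A 130 mm high bulkhead stands at y +90 to +110 mm; the steel latch keeper on it begins at about y +25 mm and is at most 165 mm high. Motor housing behind it.
- hood (a joint): Opening of the clear hood in m, sliding along the bay's y: about 0.2 is open, smaller is nearer shut. It moves freely (1 N friction) down to about 0.065; from there a spring plunger pushes back with 2 N, growing to 6 N. Not caught, it springs back to about 0.065 when let go; caught by the latch it stays below 0.031.
- hood_handle (a point): Centre of the black upright tab on the hood's roof, by which the hood is pushed: 60 mm wide (x), 14 mm thick (y), 160 to 203 mm above the bench, this point 182 mm. Axes as the bay's: y is the closing direction. The hood is a tunnel 170 mm wide, 130 mm long, roof 160 mm above the bench, reaching 85 mm to +y and 45 mm to -y of the tab.
- striker (a point): Latch crossbar in front of the hood, 100 mm to +y of the tab, 155 mm above the bench. The keeper that catches it is set in slots: it catches at a hood opening anywhere from 0.004 to 0.028, to be felt. The push climbs from about 22 mm before, peaks at 9-12 N 13 mm before, eases as it clicks over, then a rubber buffer adds 15 N per mm once it is caught: a push of 14-18 N is past the click.
- bell: Bystander: squat bell-shaped dark-brass casting, 56 mm across, 52 mm tall. Origin at the centre of its underside.
- block: Bystander: short dark-brass spire on a square foot 40 mm wide, 52 mm tall in all. Origin at the centre of its underside.
- brush: Bystander: hand brush lying on the bench, about 30 mm high.
- driver: Bystander: screwdriver lying on the bench, about 30 mm high.
- tin: Bystander: plain steel tin, 60 mm across, 70 mm tall. Origin at the centre of its underside.
- cup: Bystander: white cup, 70 mm across, 80 mm tall. Origin at the centre of its underside.
There are look-alikes about, which are no part of the job. Leave any blue or turquoise look-alike of the part that bears stem_center alone.

How it is judged:
On the way, in this order (a step that is already met when the one before it is completed fails the run):
1. the stem stands in the socket, let go, with the hood still open (horizontal distance between stem_center and socket_floor below 0.005 m and z of stem_center in the frame of socket_floor below 0.054 m and angle between stem_center's own z axis and vertical below 0.08 rad and contact force between the fingers and stem below 0.1 N and value of joint hood above 0.1 m), for 0.2 s.
2. the hood is pushed shut over the stem (value of joint hood below 0.031 m), for 0.1 s.
At the end, for the whole second after the job is handed in: The stem stands upright in the socket, on its floor (axis within 5 mm of the socket's, base within 4 mm of the floor, leaning less than 0.08 rad), and the hood stays shut by its latch alone (opening below 0.031 m) (value of joint hood below 0.031 m and horizontal distance between stem_center and socket_floor below 0.005 m and z of stem_center in the frame of socket_floor below 0.054 m and angle between stem_center's own z axis and vertical below 0.08 rad); the robot touches nothing.
It fails at once if the hood is pushed or hit with more than 25 N (contact force between any of the fingers, the arm and hood above 25 N).
It fails at once if the stem is dropped or hammered into the bay (more than 45 N) (contact force between stem and bay above 45 N).
It fails at once if another thing on the bench is moved by more than 30 mm (distance of any of bell, block, brush, driver, tin, cup from where it was at the start of the episode above 0.03 m).
It also fails if it takes over 69 s, if anything falls off the work surface, if the arm or the gripper's body presses on something with over 40 N, if the wrist force passes 120 N, or if a joint passes its speed limit or range.

## Working session

There is one attempt and no reset: what is moved stays moved. The work goes in short steps, Python scripts to look and compute and a tool call to move; the robot and the scene stay as the last step left them, time stands still between calls to the robot, and variables do not carry over. Pictures are saved under pics/ and viewed, at most 10 in all, crops included, and the job is handed in when it is done.

Besides the shell and the picture viewer there is one more tool, called after "Request:" as a command line: name --argument value ..., lists and objects as JSON in quotes. servo_tool: Moves the arm, as the interface text tells. Shift numbers are shares of 0.04 m and turn numbers shares of 360 degrees, none past 1 either way. Its arguments: {"type":"object","properties":{"plan":{"type":"string"},"claw":{"type":"number"},"grip_force":{"type":"number"}},"required":["plan"]}

```bash
mkdir -p pics
cat > h.py <<'E'
import numpy as np, cv2
from rig import bot
from scipy.spatial.transform import Rotation as R
def quat(q): return R.from_quat([q[1],q[2],q[3],q[0]])
def save(n,f):
    s=bot.read_state(); p,d=bot.grab_frame(n); cv2.imwrite(f'pics/{f}.png',p[:,:,::-1]); np.savez(f'pics/{f}.npz',p=p,d=d,pos=s['ee_pos'],q=s['orientation']); return p,d
def cloud(n,f):
    z=np.load(f'pics/{f}.npz'); d=z['d']; m=bot.camera_model(n); K=np.array(m['camera_matrix']); k=m['k1']
    v,u=np.mgrid[0:d.shape[0],0:d.shape[1]]
    uv=np.stack([u,v],-1).reshape(-1,1,2).astype(float)
    r=cv2.undistortPoints(uv,K,np.array([k,0,0,0.]),).reshape(d.shape+(2,))
    c=np.stack([r[...,0]*d,-r[...,1]*d,-d],-1)
    if n=='wrist':
        T=np.array(m['tool_from_camera']); c=c@T[:3,:3].T+T[:3,3]
        w=quat(z['q']).apply(c.reshape(-1,3)).reshape(c.shape)+z['pos']
    else:
        a=np.array(m['attitude']); Q=a if a.shape==(3,3) else quat(a).as_matrix()
        w=c@Q.T+np.array(m['eye'])
    w[d==0]=np.nan
    return z['p'],w
E
python3 - <<'E'
from h import *
for n in('scene','side'):
    save(n,n+'0'); m=bot.camera_model(n); print(n,m)
s=bot.read_state();print(s['ee_pos'],s['orientation'],s['ft_force'],s['t'])
print(bot.camera_model('wrist'))
E
```

```text
scene {'camera_matrix': array([[479.00689575,   0.        , 291.0233535 ],
       [  0.        , 479.00689575, 203.87239744],
       [  0.        ,   0.        ,   1.        ]]), 'k1': -0.09915070775200205, 'eye': array([1.03865442, 0.72703853, 0.90784913]), 'attitude': array([0.28047371, 0.12543208, 0.39243803, 0.86694503])}
side {'camera_matrix': array([[383.84810709,   0.        , 282.71979726],
       [  0.        , 383.84810709, 210.10691707],
       [  0.        ,   0.        ,   1.        ]]), 'k1': -0.003511209940344422, 'eye': array([-0.03865468,  0.62226968,  0.71652642]), 'attitude': array([-0.31605768, -0.1779639 ,  0.43434146,  0.82449008])}
[ 6.74479712e-01 -5.01469407e-06  2.30353138e-01] [-6.10479507e-04  7.07119866e-01  7.07093140e-01 -6.43582389e-04] [ 1.24785431  0.69312448 -0.27084374] 0.1
{'camera_matrix': array([[364.97989135,   0.        , 272.72253949],
       [  0.        , 364.97989135, 215.4947503 ],
       [  0.        ,   0.        ,   1.        ]]), 'k1': -0.03406603862504281, 'tool_from_camera': array([[-1.00735811e-03,  9.64119485e-01,  2.65466764e-01,
         6.64275884e-02],
       [ 9.99999443e-01,  1.05458322e-03, -3.53591843e-05,
        -4.10406964e-05],
       [-3.14047274e-04,  2.65466581e-01, -9.64120011e-01,
        -1.42065895e-01],
       [ 0.00000000e+00,  0.00000000e+00,  0.00000000e+00,
         1.00000000e+00]])}
```

View pics/scene0.png

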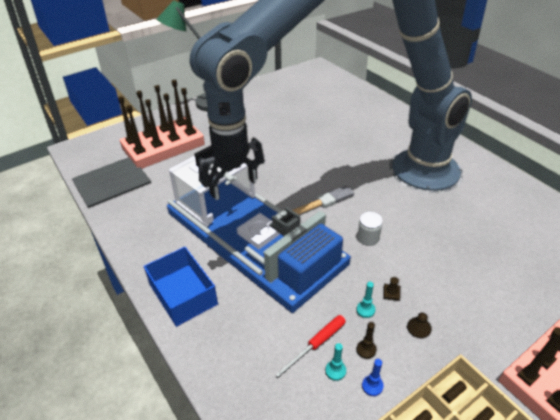

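View pics/side0.png

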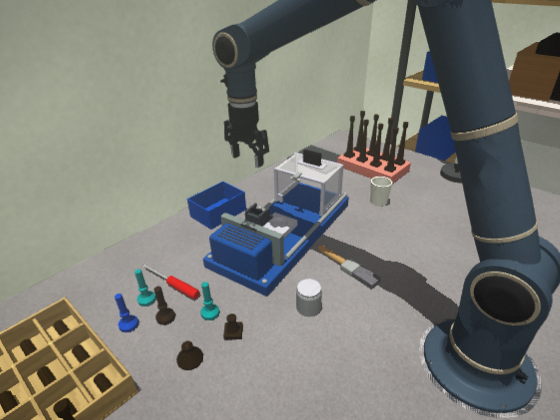

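Dark-brass loose castings in the scene view are the stem at (368,340), block (392,290) and bell (420,325). Turquoise look-alikes are at (368,300) and (337,360), and a blue one at (374,378). The racks hold more dark rods. The tall dark one at (368,340) fits, and I'll confirm it in a crop.

Run:
```python
from h import *
p,w=cloud('scene','scene0'); p2,w2=cloud('side','side0')
a=cv2.resize(p[260:400,300:450],None,fx=2.6,fy=2.6,interpolation=2)
b=cv2.resize(p2[255:375,90:260],None,fx=2.3,fy=2.3,interpolation=2)
c=cv2.resize(p[140:310,160:360],None,fx=2.0,fy=2.0)
d=cv2.resize(p2[130:300,190:360],None,fx=1.5,fy=1.5)
W=800;im=np.zeros((600,800,3),np.uint8)
im[:b.shape[0],:b.shape[1]]=b; im[:min(a.shape[0],600),400:400+a.shape[1]]=a[:,:400]
im[276:276+324,:400]=c[:324]
cv2.imwrite('pics/c1.png',im[:,:,::-1])
for n,W_,pts in(('scene',w,[(368,325),(370,330),(368,350),(367,340),(368,300),(337,360),(374,378),(420,325),(392,290),(370,218),(293,215),(260,232)]),('side',w2,[(160,290),(162,300),(165,318),(209,300),(147,285),(125,310),(309,285),(312,157),(259,212),(278,226)])):
    for u,v in pts: print(n,u,v,W_[v,u].round(3))
for P,W_ in((p,w),(p2,w2)):
    g=P.astype(int); dark=(g.max(-1)<75)
    m=dark&(W_[...,2]>.02)&(W_[...,2]<.11)&(W_[...,1]>.2)
    n,l=cv2.connectedComponents(m.astype(np.uint8))
    for i in range(1,n):
        q=W_[l==i]
        if len(q)>25: print(len(q),np.median(q,0).round(3),q.min(0).round(3),q.max(0).round(3))
```

```text
scene 368 325 [0.593 0.368 0.1  ]
scene 370 330 [0.592 0.374 0.089]
scene 368 350 [0.592 0.38  0.021]
scene 367 340 [0.594 0.373 0.053]
scene 368 300 [0.522 0.298 0.052]
scene 337 360 [0.676 0.375 0.06 ]
scene 374 378 [0.639 0.444 0.049]
scene 420 325 [0.464 0.405 0.031]
scene 392 290 [0.444 0.298 0.029]
scene 370 218 [0.354 0.119 0.073]
scene 293 215 [0.556 0.062 0.151]
scene 260 232 [ 0.595 -0.029  0.044]
side 160 290 [0.584 0.366 0.095]
side 162 300 [0.584 0.368 0.065]
side 165 318 [0.576 0.376 0.017]
side 209 300 [0.513 0.291 0.053]
side 147 285 [0.72  0.339 0.   ]
side 125 310 [0.627 0.437 0.057]
side 309 285 [0.361 0.114 0.069]
side 312 157 [ 0.627 -0.223  0.188]
side 259 212 [0.569 0.066 0.158]
side 278 226 [ 0.599 -0.034  0.043]
126 [0.441 0.296 0.036] [0.425 0.283 0.02 ] [0.448 0.306 0.055]
211 [0.462 0.403 0.031] [0.439 0.379 0.02 ] [0.473 0.418 0.055]
226 [0.593 0.375 0.049] [0.577 0.358 0.02 ] [0.603 0.384 0.105]
473 [0.395 0.632 0.07 ] [0.283 0.612 0.044] [0.406 0.642 0.11 ]
192 [0.523 0.554 0.029] [0.498 0.544 0.02 ] [0.544 0.561 0.034]
153 [0.4   0.692 0.055] [0.378 0.683 0.042] [0.407 0.71  0.08 ]
130 [0.513 0.622 0.029] [0.496 0.615 0.022] [0.535 0.63  0.034]
89 [0.607 0.552 0.029] [0.596 0.545 0.024] [0.624 0.562 0.034]
229 [0.584 0.372 0.054] [0.578 0.359 0.02 ] [0.598 0.381 0.101]
156 [0.433 0.294 0.039] [0.424 0.279 0.02 ] [0.448 0.303 0.054]
129 [0.722 0.551 0.029] [0.698 0.541 0.022] [0.745 0.56  0.032]
162 [0.721 0.62  0.028] [0.698 0.61  0.022] [0.744 0.63  0.032]
249 [0.448 0.401 0.031] [0.436 0.38  0.02 ] [0.468 0.416 0.055]
168 [0.621 0.551 0.028] [0.598 0.541 0.02 ] [0.644 0.56  0.032]
208 [0.621 0.62  0.028] [0.597 0.61  0.021] [0.646 0.63  0.032]
193 [0.522 0.551 0.028] [0.501 0.54  0.02 ] [0.545 0.56  0.032]
254 [0.62  0.689 0.028] [0.595 0.679 0.02 ] [0.646 0.7   0.032]
59 [0.514 0.613 0.027] [0.5   0.61  0.022] [0.543 0.618 0.031]
```

View pics/c1.png

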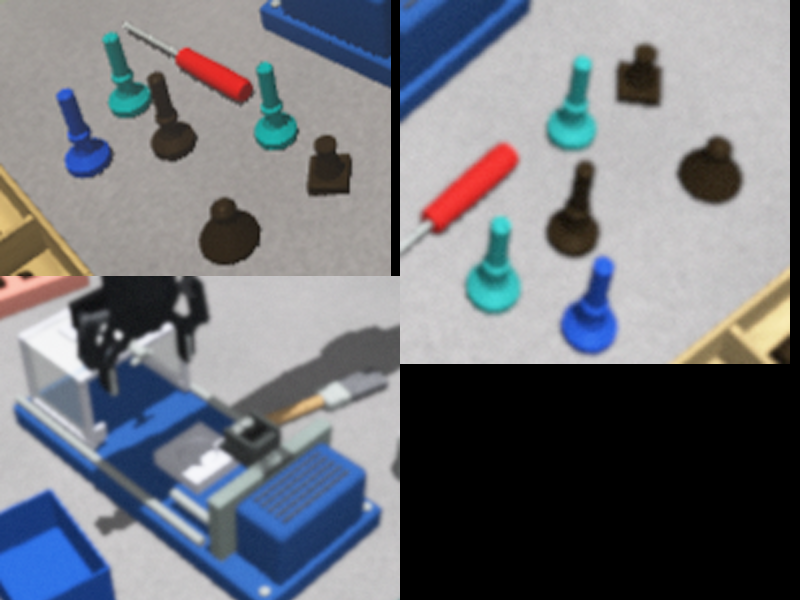

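The crop confirms that the dark, tallest casting is the stem, at about world (0.589, 0.371). It is neither turquoise nor blue. Next I'll measure the bay, using the wrist camera from here.

Run:
```python
from h import *
save('wrist','w0')
```

```text
(no output)
```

View pics/w0.png

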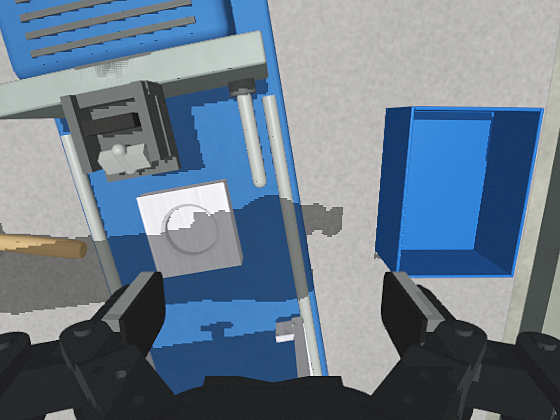

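The wrist view shows the socket ring at about (191,229) in the aluminium block. The keeper is at about (120,130) and the bulkhead is above it. I'll fit the block and base edges from depth.

Run:
```python
from h import *
for n,f in(('wrist','w0'),('scene','scene0'),('side','side0')):
    p,w=cloud(n,f)
    near=np.hypot(w[...,0]-.595,w[...,1]+.03)<.075
    m=near&(w[...,2]>.049)&(w[...,2]<.061)
    q=w[m]; r=cv2.minAreaRect(q[:,:2].astype(np.float32)*1000); print(f,'block',r,np.median(q[:,2]),len(q))
    bl=(w[...,2]>.122)&(w[...,2]<.136)&(abs(w[...,0]-.58)<.2)&(w[...,1]>.02)&(w[...,1]<.15)
    q=w[bl]
    if len(q): print('bulk',cv2.minAreaRect(q[:,:2].astype(np.float32)*1000),len(q))
    h=(w[...,2]>.165)&(w[...,2]<.21)&(w[...,1]<-.17)&(w[...,1]>-.28)&(abs(w[...,0]-.63)<.07)
    q=w[h]
    if len(q)>5: print('tab',cv2.minAreaRect(q[:,:2].astype(np.float32)*1000),q[:,2].max(),len(q))
p,w=cloud('wrist','w0')
# socket floor points
near=np.hypot(w[...,0]-w[229,191,0],w[...,1]-w[229,191,1])<.035
m=near&(w[...,2]>.038)&(w[...,2]<.0475); q=w[m]
print('floor',w[229,191],cv2.minEnclosingCircle(q[:,:2].astype(np.float32)*1000),q.mean(0),len(q))
```

```text
w0 block ((612.0436401367188, -34.188533782958984), (109.25081634521484, 80.88737487792969), 9.952116012573242) 0.05434875832973715 5421
bulk ((580.5712890625, 83.1307144165039), (124.57974243164062, 161.05043029785156), 73.04765319824219) 9908
scene0 block ((593.990478515625, -32.32645797729492), (83.04227447509766, 85.28705596923828), 8.373220443725586) 0.05639909754398148 538
bulk ((573.6409912109375, 103.9358139038086), (117.9887466430664, 177.69287109375), 73.66232299804688) 1182
tab ((644.7173461914062, -211.45326232910156), (62.683719635009766, 68.75275421142578), 81.69702911376953) 0.20701841810917332 194
side0 block ((596.6594848632812, -35.86553955078125), (77.27591705322266, 86.17813873291016), 13.31517505645752) 0.05404811233302742 297
bulk ((576.7293090820312, 95.41854858398438), (136.63580322265625, 158.23318481445312), 60.07387161254883) 562
tab ((630.6422119140625, -224.6719512939453), (59.23255157470703, 16.43922996520996), 9.458003044128418) 0.20466900660667142 225
floor [ 0.59677892 -0.03734113  0.04356087] ((597.0528564453125, -37.26693344116211), 23.943927764892578) [ 0.59636215 -0.03830214  0.04264857] 1858
```

Socket centre is (0.597, -0.037) and the bay yaw is about +10°. The tab is at about (0.631, -0.225). I'll go above the stem now.

Request:
servo_tool --plan "0.92 -0.21 0 0; 0.92 -0.21 0 0; 0.92 -0.21 0 0; 0.92 -0.21 0 0; 0.92 -0.21 0 0" --claw 50

```text
t: 0.78
ee_pos: [0.6324, 0.1851, 0.231]
orientation: [-0.0, 0.707, 0.707, -0.0]
ft_force: [0.1, 1.0, 0.3]
gripper_width: 0.0503
gripper_force: 0.0
```

Request:
servo_tool --plan "0.93 -0.22 0 0; 0.93 -0.22 0 0; 0.93 -0.22 0 0; 0.93 -0.22 0 0; 0.93 -0.22 0 0"

```text
t: 1.4
ee_pos: [0.5885, 0.371, 0.2309]
orientation: [-0.0, 0.707, 0.707, -0.0]
ft_force: [0.0, 0.5, -0.4]
gripper_width: 0.0504
gripper_force: 0.0
```

Request:
servo_tool --plan "0 0 0 -0.0278; 0 0 0 0; 0 0 0 0; 0 0 0 0; 0 0 0 0"

```text
t: 2.02
ee_pos: [0.5892, 0.3696, 0.2314]
orientation: [0.0, 0.643, 0.766, 0.0]
ft_force: [-0.7, -0.0, 0.7]
gripper_width: 0.0502
gripper_force: 0.0
```

```bash
cat > stem.py <<'E'
from h import *
import sys
f=sys.argv[1]
save('wrist',f); p,w=cloud('wrist',f); s=bot.read_state()
T=quat(s['orientation']).as_matrix(); print(s['t'],s['ee_pos'],T.round(3),s['ft_force'])
cen=np.array([.589,.371])
def top(c,lo,hi,r):
    m=(np.hypot(w[...,0]-c[0],w[...,1]-c[1])<r)&(w[...,2]>lo)&(w[...,2]<hi); q=w[m]; return q
q=top(cen,.094,.108,.03); print('top',cv2.minEnclosingCircle(q[:,:2].astype(np.float32)*1000),np.median(q,0),len(q))
c=np.median(q[:,:2],0)
q=top(c,.003,.02,.04); print('foot',cv2.minEnclosingCircle(q[:,:2].astype(np.float32)*1000),len(q))
d=np.r_[c-s['ee_pos'][:2],0]; print('tool shift/0.04',(T.T@d/.04).round(3))
E
python3 stem.py w1
```

```text
2.075 [0.58915269 0.36974009 0.2314042 ] [[-0.173  0.985  0.   ]
 [ 0.985  0.173 -0.   ]
 [-0.     0.    -1.   ]] [-0.27381476 -0.19543576  0.01974019]
top ((589.5464477539062, 367.3785095214844), 8.017024993896484) [0.58940292 0.36815215 0.09907921] 328
foot ((589.4442749023438, 367.40380859375), 21.82105827331543) 842
tool shift/0.04 [-0.04  -0.001  0.   ]
```

View pics/w1.png

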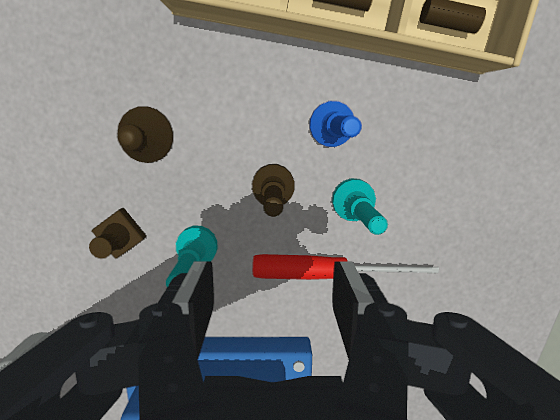

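Image check: the dark stem top is at (273,208) and its foot at (273,183). The fingers straddle it in the bench plane, and the teal and blue rods at (376,224), (349,126) and (180,265) are clear. I'll descend and grip.

Request:
servo_tool --plan "-0.06 0 0.4 0; 0 0 0.7 0; 0 0 0.7 0; 0 0 0.7 0; 0 0 0.7 0"

```text
t: 2.7
ee_pos: [0.5889, 0.367, 0.1012]
orientation: [-0.0, 0.643, 0.766, -0.001]
ft_force: [-0.0, 0.7, -0.4]
gripper_width: 0.05
gripper_force: 0.0
```

Request:
servo_tool --plan "0 0 0.6 0; 0 0 0.3 0; 0 0 0.18 0; 0 0 0 0; 0 0 0 0"

```text
t: 3.32
ee_pos: [0.59, 0.3681, 0.0612]
orientation: [0.0, 0.643, 0.766, 0.001]
ft_force: [-0.4, 0.0, 0.5]
gripper_width: 0.0504
gripper_force: 0.0
```

Request:
servo_tool --plan "0 0 0 0; 0 0 0 0; 0 0 0 0; 0 0 0 0; 0 0 0 0" --claw 8 --grip_force 50

```text
t: 3.95
ee_pos: [0.5899, 0.368, 0.0609]
orientation: [0.0, 0.643, 0.766, 0.001]
ft_force: [-0.8, 0.2, 5.3]
gripper_width: 0.0146
gripper_force: 49.3
```

Request:
servo_tool --plan "0 0 -0.3 0; 0 0 -0.6 0; 0 0 -1 0; 0 0 -1 0; 0 0 -1 0"

```text
t: 4.58
ee_pos: [0.5887, 0.3672, 0.2167]
orientation: [-0.0, 0.643, 0.766, -0.001]
ft_force: [1.0, 0.3, -2.2]
gripper_width: 0.0147
gripper_force: 48.9
```

Request:
servo_tool --plan "0 0 -1 0; -0.3 -0.05 -0.3 0; -0.6 -0.1 0 0; -0.8 -0.13 0 0; -0.8 -0.13 0 0"

```text
t: 5.2
ee_pos: [0.5896, 0.2621, 0.2651]
orientation: [-0.001, 0.643, 0.765, -0.003]
ft_force: [0.7, -0.9, -2.4]
gripper_width: 0.0148
gripper_force: 48.9
```

Request:
servo_tool --plan "-0.8 -0.13 0 0; -0.8 -0.13 0 0; -0.8 -0.13 0 0; -0.8 -0.13 0 0; -0.8 -0.12 0 0"

```text
t: 5.82
ee_pos: [0.5913, 0.1003, 0.2653]
orientation: [-0.001, 0.644, 0.765, -0.002]
ft_force: [0.6, 0.0, -2.0]
gripper_width: 0.0145
gripper_force: 48.9
```

Request:
servo_tool --plan "-0.8 -0.13 0 0; -0.8 -0.13 0 0; -0.8 -0.12 0 0; -0.6 -0.1 0 0; -0.5 -0.14 0 0"

```text
t: 6.45
ee_pos: [0.5906, -0.0415, 0.2653]
orientation: [-0.002, 0.644, 0.765, -0.002]
ft_force: [-0.1, 0.9, -1.6]
gripper_width: 0.0151
gripper_force: 48.9
```

Request:
servo_tool --plan "0 0 0 0; 0 0 0 0; 0 0 0 0; 0 0 0 0; 0 0 0 0"

```text
t: 7.08
ee_pos: [0.5932, -0.0373, 0.2681]
orientation: [-0.0, 0.642, 0.766, 0.0]
ft_force: [1.0, 0.1, -2.6]
gripper_width: 0.0145
gripper_force: 48.9
```

Run:
```python
from h import *
save('wrist','w2'); save('side','s2'); save('scene','sc2')
s=bot.read_state(); print(s['ee_pos'],s['ft_force'],s['gripper_width'])
T=quat(s['orientation']).as_matrix()
p,w=cloud('wrist','w2')
near=np.hypot(w[...,0]-.597,w[...,1]+.037)<.035
q=w[near&(w[...,2]>.038)&(w[...,2]<.0475)]; print('floor',cv2.minEnclosingCircle(q[:,:2].astype(np.float32)*1000),len(q))
for n,f in(('wrist','w2'),('side','s2'),('scene','sc2')):
    p,w=cloud(n,f); l=(w-s['ee_pos'])@T
    for lo,hi in((.02,.035),(.047,.063)):
        q=l[(np.hypot(l[...,0],l[...,1])<.035)&(l[...,2]>lo)&(l[...,2]<hi)]
        if len(q)>5: print(n,lo,q.min(0).round(4),q.max(0).round(4),len(q))
```

```text
[ 0.59318884 -0.03763507  0.26816747] [-0.79899207  0.30487923 -3.35607062] 0.014927272408746797
floor ((597.8424072265625, -37.10502243041992), 23.970048904418945) 1557
wrist 0.02 [ 0.0014 -0.0109  0.0201] [0.0107 0.0105 0.035 ] 213
wrist 0.047 [-0.01   -0.0217  0.047 ] [0.0217 0.0212 0.0594] 1065
side 0.02 [-0.0041 -0.0079  0.0201] [0.0107 0.0079 0.0347] 31
side 0.047 [-0.0131 -0.0217  0.0471] [0.0265 0.0197 0.0607] 84
scene 0.02 [-0.0044 -0.011   0.0201] [0.0139 0.0067 0.0349] 46
scene 0.047 [-0.0187 -0.0141  0.0471] [0.0258 0.0185 0.0594] 67
```

View pics/w2.png

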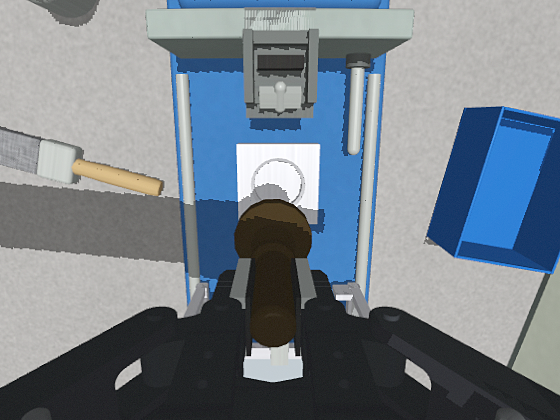

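The view shows the stem held centred, with the foot 60 mm below the TCP. The socket ring at (278,185) is partly visible and lies about 4 mm to tool +y. I'll correct that and descend to just above the mouth.

Request:
servo_tool --plan "0 0.11 0.4 0; 0 0 0.7 0; 0 0 0.7 0; 0 0 0.7 0; 0 0 0.5 0"

```text
t: 7.85
ee_pos: [0.5966, -0.037, 0.1455]
orientation: [-0.001, 0.643, 0.766, -0.001]
ft_force: [0.4, -0.7, -2.5]
gripper_width: 0.0148
gripper_force: 48.9
```

Request:
servo_tool --plan "0 0 0.3 0; 0 0 0.2 0; 0 0 0 0; 0 0 0 0; 0 0 0 0"

```text
t: 8.48
ee_pos: [0.598, -0.0371, 0.1289]
orientation: [0.001, 0.643, 0.766, 0.001]
ft_force: [0.7, -0.2, -2.9]
gripper_width: 0.0145
gripper_force: 48.9
```

```bash
cat > chk.py <<'E'
from h import *
import sys
f=sys.argv[1]; S=[bot.read_state()]
save('wrist',f); S.append(bot.read_state()); save('side',f+'s'); S.append(bot.read_state());save('scene',f+'c'); S.append(bot.read_state())
P=np.mean([s['ee_pos'] for s in S],0); s=S[-1]; T=quat(s['orientation']).as_matrix()
print(s['t'],P,np.ptp([s['ee_pos'] for s in S],0),[list(x['ft_force'].round(1)) for x in S],s['gripper_width'])
print('to socket /0.04', (T.T@(np.array([.5975,-.0372,P[2]])-P)/.04).round(3))
p,w=cloud('wrist',f); l=(w-np.load(f'pics/{f}.npz')['pos'])@T
for lo,hi in((.047,.0575),):
    q=l[(np.hypot(l[...,0],l[...,1])<.03)&(l[...,2]>lo)&(l[...,2]<hi)]; print('foot',q.min(0).round(4),q.max(0).round(4),len(q))
q=w[(abs(w[...,2]-.055)<.004)&(np.hypot(w[...,0]-.5975,w[...,1]+.0372)<.07)]
print('blocktop',np.median(q[:,2]),len(q))
E
python3 chk.py w3
```

```text
8.625 [ 0.59785086 -0.03706734  0.12872881] [2.79686989e-04 2.15305715e-05 3.23695829e-04] [[np.float64(0.7), np.float64(-0.2), np.float64(-2.9)], [np.float64(-0.3), np.float64(-0.0), np.float64(-2.4)], [np.float64(0.0), np.float64(-0.8), np.float64(-2.0)], [np.float64(-0.7), np.float64(1.5), np.float64(-2.4)]] 0.015297016382020003
to socket /0.04 [-0.002 -0.009 -0.   ]
foot [-0.0104 -0.022   0.047 ] [0.0213 0.0213 0.0575] 1017
blocktop 0.05441663231022595 8827
```

Request:
servo_tool --plan "0 0 0.1 0; 0 0 0.1 0; 0 0 0.08 0; 0 0 0.08 0; 0 0 0.06 0"

```text
t: 9.25
ee_pos: [0.5975, -0.0371, 0.111]
orientation: [-0.0, 0.643, 0.766, -0.0]
ft_force: [-1.0, 1.2, -0.6]
gripper_width: 0.0149
gripper_force: 48.9
```

Request:
servo_tool --plan "0 0 0.05 0; 0 0 0.05 0; 0 0 0.03 0; 0 0 0 0; 0 0 0 0"

```text
t: 9.88
ee_pos: [0.5976, -0.0371, 0.1062]
orientation: [0.0, 0.643, 0.766, 0.0]
ft_force: [0.3, 0.2, -3.6]
gripper_width: 0.0152
gripper_force: 48.9
```

Request:
servo_tool --plan "0 0 0.02 0; 0 0 0.02 0; 0 0 0 0; 0 0 0 0; 0 0 0 0"

```text
t: 10.5
ee_pos: [0.5975, -0.0371, 0.1046]
orientation: [0.0, 0.643, 0.766, 0.0]
ft_force: [-0.0, 0.3, -2.6]
gripper_width: 0.015
gripper_force: 48.9
```

Request:
servo_tool --plan "0 0 0.02 0; 0 0 0.01 0; 0 0 0 0; 0 0 0 0; 0 0 0 0"

```text
t: 11.12
ee_pos: [0.5976, -0.0371, 0.1038]
orientation: [0.0, 0.643, 0.766, 0.0]
ft_force: [-2.1, 0.1, 5.5]
gripper_width: 0.0148
gripper_force: 49.8
```

Contact with the floor is felt (+5.5 N), so I'll release.

Request:
servo_tool --plan "0 0 0 0; 0 0 0 0; 0 0 0 0; 0 0 0 0; 0 0 0 0" --claw 50 --grip_force 20

```text
t: 11.75
ee_pos: [0.5975, -0.037, 0.1033]
orientation: [-0.0, 0.643, 0.766, 0.0]
ft_force: [0.4, -0.3, -0.3]
gripper_width: 0.0501
gripper_force: 0.0
```

Request:
servo_tool --plan "0 0 -0.2 0; 0 0 -0.6 0; 0 0 -1 0; 0 0 -1 0; 0 0 -1 0"

```text
t: 12.38
ee_pos: [0.5974, -0.0371, 0.2573]
orientation: [0.0, 0.643, 0.766, 0.0]
ft_force: [0.8, 0.1, 0.5]
gripper_width: 0.0498
gripper_force: 0.0
```

Run:
```python
from h import *
save('wrist','w4'); save('side','s4'); s=bot.read_state(); print(s['ee_pos'],s['ft_force'])
p,w=cloud('wrist','w4')
for lo,hi,r in((.138,.147,.03),(.08,.093,.03),(.048,.06,.022)):
    q=w[(np.hypot(w[...,0]-.5975,w[...,1]+.0372)<r)&(w[...,2]>lo)&(w[...,2]<hi)]
    if len(q): print(lo,cv2.minEnclosingCircle(q[:,:2].astype(np.float32)*1000),np.median(q,0),len(q))
p,w=cloud('side','s4')
a=np.radians(10); 
h=(w[...,2]>.166)&(w[...,2]<.21)&(w[...,1]<-.17)&(w[...,1]>-.28)&(abs(w[...,0]-.63)<.06)
q=w[h]; print('tab',cv2.minAreaRect(q[:,:2].astype(np.float32)*1000),q[:,2].max(),len(q))
im=np.zeros((420,800,3),np.uint8)
im[:,:400]=np.load('pics/w4.npz')['p'][:,80:480]; im[:,400:]=cv2.resize(p[120:300,190:361],(400,420)); cv2.imwrite('pics/c4.png',im[:,:,::-1])
```

```text
[ 0.60033387 -0.03708816  0.26134187] [ 0.34538159  0.16303232 -0.11652522]
0.138 ((597.40234375, -37.705299377441406), 8.046819686889648) [ 0.59734399 -0.03700201  0.14202116] 369
0.08 ((597.244140625, -37.47414016723633), 10.870088577270508) [ 0.59570735 -0.03099762  0.08919732] 176
0.048 ((597.5169677734375, -37.45781326293945), 21.84950828552246) [ 0.59392225 -0.02921276  0.05693377] 701
tab ((631.4042358398438, -226.20924377441406), (57.65085220336914, 18.123825073242188), 8.584783554077148) 0.2045958052990533 220
```

View pics/c4.png

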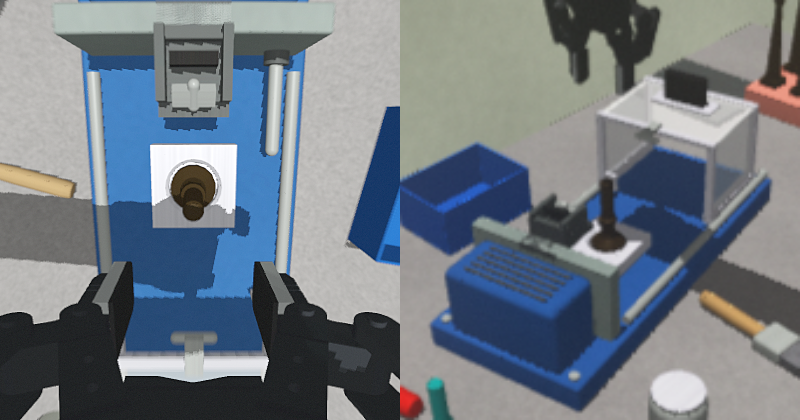

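The stem stands upright, axis at (0.5974, -0.0377) with its top at 0.142, and the hood is still open. Its tab is about 192 mm behind the socket. Next I'll close the fingers, pass over the tab and drop behind it.

Request:
servo_tool --plan "-0.5 0 0 0; -0.9 0 0 0; -0.9 0 0 0; -0.9 0 0 0; -0.9 0 0 0" --claw 0

```text
t: 13.1
ee_pos: [0.6249, -0.2015, 0.2534]
orientation: [-0.001, 0.643, 0.766, -0.001]
ft_force: [-0.6, -0.1, -0.2]
gripper_width: -0.0001
gripper_force: 0.0
```

Request:
servo_tool --plan "-0.9 0 0 0; -0.7 0 0 0; -0.4 0 0 0; 0 0 0 0; 0 0 0 0"

```text
t: 13.72
ee_pos: [0.6399, -0.2759, 0.2549]
orientation: [-0.001, 0.642, 0.767, 0.0]
ft_force: [0.2, 0.6, 0.4]
gripper_width: -0.0002
gripper_force: 0.0
```

Run:
```python
from h import *
save('wrist','w5'); s=bot.read_state(); print(s['t'],s['ee_pos'],s['ft_force'],s['gripper_width'])
T=quat(s['orientation']).as_matrix()
p,w=cloud('wrist','w5'); l=(w-np.load('pics/w5.npz')['pos'])@T
t=(w[...,2]>.192)&(w[...,2]<.209)&(l[...,0]>.015)&(l[...,0]<.09)&(abs(l[...,1])<.05)
q=l[t]; print('tab tool frame',q.min(0).round(4),q.max(0).round(4),len(q))
```

```text
13.775 [ 0.64009927 -0.27556406  0.25516902] [-0.05846117  0.21282385  0.16971826] -6.513411130152688e-05
tab tool frame [ 0.0393 -0.0295  0.0503] [0.0532 0.0306 0.0596] 2965
```

View pics/w5.png

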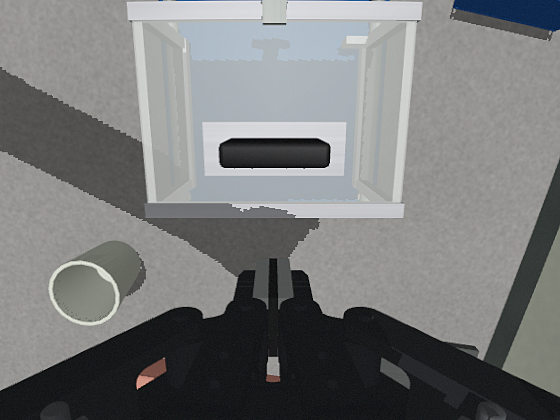

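The tab at (275,152) is straight ahead, its back face 39 mm in front of the TCP. The fingers are clear behind it, so I'll descend and approach.

Request:
servo_tool --plan "0 0 0.4 0; 0 0 0.7 0; 0 0 0.6 0; 0 0 0.28 0; 0 0 0.1 0"

```text
t: 14.4
ee_pos: [0.6397, -0.2768, 0.1712]
orientation: [-0.001, 0.642, 0.766, -0.0]
ft_force: [0.8, 0.3, -0.6]
gripper_width: -0.0
gripper_force: 0.0
```

Request:
servo_tool --plan "0.3 0 0 0; 0.2 0 0 0; 0.05 0 0 0; 0.05 0 0 0; 0.05 0 0 0"

```text
t: 15.02
ee_pos: [0.6354, -0.252, 0.1723]
orientation: [0.0, 0.643, 0.766, 0.0]
ft_force: [0.4, 0.3, 0.8]
gripper_width: -0.0002
gripper_force: 0.0
```

Request:
servo_tool --plan "0.06 0 0 0; 0.06 0 0 0; 0.06 0 0 0; 0.06 0 0 0; 0.06 0 0 0"

```text
t: 15.65
ee_pos: [0.6332, -0.2399, 0.1721]
orientation: [0.0, 0.643, 0.766, -0.0]
ft_force: [0.9, -0.5, -0.5]
gripper_width: -0.0002
gripper_force: 0.5
```

Request:
servo_tool --plan "0.1 0 0 0; 0.15 0 0 0; 0.2 0 0 0; 0.2 0 0 0; 0.2 0 0 0"

```text
t: 16.27
ee_pos: [0.6271, -0.2058, 0.1721]
orientation: [-0.0, 0.643, 0.766, -0.0]
ft_force: [0.6, -2.0, -0.4]
gripper_width: 0.0001
gripper_force: 0.6
```

Request:
servo_tool --plan "0.2 0 0 0; 0.2 0 0 0; 0.2 0 0 0; 0.2 0 0 0; 0.2 0 0 0"

```text
t: 16.9
ee_pos: [0.6203, -0.1666, 0.1721]
orientation: [-0.0, 0.643, 0.766, -0.0]
ft_force: [-0.4, -1.4, -0.6]
gripper_width: -0.0001
gripper_force: 0.6
```

Request:
servo_tool --plan "0.2 0 0 0; 0.2 0 0 0; 0.2 0 0 0; 0.15 0 0 0; 0.1 0 0 0"

```text
t: 17.52
ee_pos: [0.6146, -0.133, 0.1722]
orientation: [0.0, 0.643, 0.766, 0.0]
ft_force: [0.6, -1.1, 0.3]
gripper_width: -0.0001
gripper_force: 0.6
```

Request:
servo_tool --plan "0.1 0 0 0; 0.1 0 0 0; 0.1 0 0 0; 0.1 0 0 0; 0.1 0 0 0"

```text
t: 18.15
ee_pos: [0.6112, -0.1136, 0.1722]
orientation: [0.0, 0.643, 0.766, 0.0]
ft_force: [0.4, -0.8, -0.4]
gripper_width: 0.0001
gripper_force: 0.6
```

Request:
servo_tool --plan "0.06 0 0 0; 0.06 0 0 0; 0.06 0 0 0; 0.06 0 0 0; 0.06 0 0 0"

```text
t: 18.77
ee_pos: [0.6092, -0.1028, 0.1722]
orientation: [0.001, 0.643, 0.766, -0.0]
ft_force: [3.0, -2.8, -0.9]
gripper_width: 0.0005
gripper_force: 1.8
```

Request:
servo_tool --plan "0.04 0 0 0; 0.04 0 0 0; 0.04 0 0 0; 0.04 0 0 0; 0.04 0 0 0"

```text
t: 19.4
ee_pos: [0.6077, -0.0942, 0.1722]
orientation: [0.0, 0.643, 0.766, 0.0]
ft_force: [3.4, -3.5, -1.1]
gripper_width: -0.0002
gripper_force: 2.1
```

Request:
servo_tool --plan "0.04 0 0 0; 0.04 0 0 0; 0.04 0 0 0; 0.04 0 0 0; 0.04 0 0 0"

```text
t: 20.02
ee_pos: [0.6063, -0.0864, 0.1722]
orientation: [0.0, 0.643, 0.766, 0.0]
ft_force: [2.7, -3.8, 0.0]
gripper_width: -0.0
gripper_force: 2.3
```

Request:
servo_tool --plan "0.03 0 0 0; 0.03 0 0 0; 0.03 0 0 0; 0.03 0 0 0; 0.03 0 0 0"

```text
t: 20.65
ee_pos: [0.6055, -0.0816, 0.1722]
orientation: [0.001, 0.643, 0.766, -0.0]
ft_force: [3.5, -6.4, -1.1]
gripper_width: 0.0002
gripper_force: 3.7
```

Request:
servo_tool --plan "0.03 0 0 0; 0.03 0 0 0; 0.03 0 0 0; 0.03 0 0 0; 0.03 0 0 0"

```text
t: 21.28
ee_pos: [0.6046, -0.0769, 0.1723]
orientation: [0.002, 0.643, 0.766, -0.001]
ft_force: [4.4, -8.3, -0.9]
gripper_width: 0.0
gripper_force: 4.2
```

Request:
servo_tool --plan "0.02 0 0 0; 0.02 0 0 0; 0.02 0 0 0; 0.02 0 0 0; 0.02 0 0 0"

```text
t: 21.9
ee_pos: [0.6039, -0.0731, 0.1723]
orientation: [0.002, 0.643, 0.766, -0.001]
ft_force: [4.7, -7.0, -1.3]
gripper_width: -0.0002
gripper_force: 4.3
```

Request:
servo_tool --plan "0.02 0 0 0; 0.02 0 0 0; 0.02 0 0 0; 0.02 0 0 0; 0.02 0 0 0"

```text
t: 22.52
ee_pos: [0.6029, -0.0675, 0.1722]
orientation: [0.001, 0.643, 0.766, -0.0]
ft_force: [2.4, -4.4, 0.1]
gripper_width: -0.0001
gripper_force: 2.7
```

Request:
servo_tool --plan "0.02 0 0 0; 0.02 0 0 0; 0.02 0 0 0; 0.02 0 0 0; 0.01 0 0 0"

```text
t: 23.15
ee_pos: [0.6012, -0.0617, 0.1718]
orientation: [-0.001, 0.642, 0.766, -0.0]
ft_force: [0.2, -1.4, 1.7]
gripper_width: 0.0
gripper_force: 1.4
```

Request:
servo_tool --plan "0.01 0 0 0; 0.01 0 0 0; 0.01 0 0 0; 0.01 0 0 0; 0.01 0 0 0"

```text
t: 23.78
ee_pos: [0.6013, -0.0617, 0.1719]
orientation: [-0.0, 0.643, 0.766, -0.001]
ft_force: [-1.1, -1.4, -0.8]
gripper_width: 0.0
gripper_force: 1.1
```

Request:
servo_tool --plan "0.01 0 0 0; 0.01 0 0 0; 0.01 0 0 0; 0.01 0 0 0; 0.01 0 0 0"

```text
t: 24.4
ee_pos: [0.6013, -0.0613, 0.1719]
orientation: [0.001, 0.643, 0.766, -0.001]
ft_force: [-0.3, -6.3, -1.8]
gripper_width: 0.0003
gripper_force: 3.4
```

Request:
servo_tool --plan "0.01 0 0 0; 0.01 0 0 0; 0.01 0 0 0; 0 0 0 0; 0 0 0 0"

```text
t: 25.02
ee_pos: [0.6013, -0.0612, 0.1719]
orientation: [0.001, 0.644, 0.765, -0.001]
ft_force: [0.1, -9.4, -2.7]
gripper_width: 0.0001
gripper_force: 4.1
```

Request:
servo_tool --plan "0.01 0 0 0; 0.01 0 0 0; 0.01 0 0 0; 0.01 0 0 0; 0.01 0 0 0"

```text
t: 25.65
ee_pos: [0.6012, -0.0611, 0.1719]
orientation: [0.002, 0.644, 0.765, -0.002]
ft_force: [0.9, -11.1, -3.0]
gripper_width: -0.0002
gripper_force: 5.8
```

Request:
servo_tool --plan "0.02 0 0 0; 0.02 0 0 0; 0.01 0 0 0; 0.01 0 0 0; 0 0 0 0"

```text
t: 26.28
ee_pos: [0.6012, -0.0608, 0.172]
orientation: [0.004, 0.645, 0.764, -0.002]
ft_force: [2.2, -14.2, -3.7]
gripper_width: -0.0001
gripper_force: 7.3
```

The push is at about 14.5 N, stiff, after the peak and easing, so it's past the click. I'll back off and check.

Request:
servo_tool --plan "-0.1 0 0 0; -0.1 0 0 0; -0.2 0 0 0; -0.3 0 0 0; -0.3 0 0 0"

```text
t: 26.9
ee_pos: [0.6078, -0.0934, 0.1723]
orientation: [0.0, 0.643, 0.766, 0.0]
ft_force: [0.1, 0.5, -0.2]
gripper_width: 0.0001
gripper_force: 0.0
```

Request:
servo_tool --plan "-0.2 0 -0.3 0; 0 0 -0.8 0; 0 0 -0.8 0; 0 0 -0.4 0; 0 0 0 0"

```text
t: 27.52
ee_pos: [0.6094, -0.101, 0.2655]
orientation: [0.001, 0.643, 0.766, 0.001]
ft_force: [0.7, -0.0, 0.2]
gripper_width: 0.0001
gripper_force: 0.0
```

Run:
```python
from h import *
save('wrist','w6'); save('side','s6'); s=bot.read_state(); print(s['t'],s['ee_pos'],s['ft_force'])
p,w=cloud('wrist','w6'); a=np.radians(10)
e=np.array([[np.cos(a),np.sin(a)],[-np.sin(a),np.cos(a)]]); b=(w[...,:2]-[.5975,-.0372])@e.T
for n,(bb,zz) in {'w':(b,w[...,2])}.items():
    q=bb[(zz>.192)&(zz<.209)&(abs(bb[...,0])<.045)&(bb[...,1]>-.08)&(bb[...,1]<.06)]; print('tab bay-rel',q.min(0),q.max(0),len(q))
im=np.zeros((420,800,3),np.uint8)
im[:,:400]=p[:,80:480]; im[:,400:]=cv2.resize(np.load('pics/s6.npz')['p'][120:300,190:361],(400,420)); cv2.imwrite('pics/c6.png',im[:,:,::-1])
```

```text
27.625 [ 0.60813023 -0.10087501  0.26310842] [-0.17320602  0.18957953 -0.30568702]
tab bay-rel [-0.02939755 -0.01424539] [ 0.03069711 -0.00048104] 2756
```

View pics/c6.png

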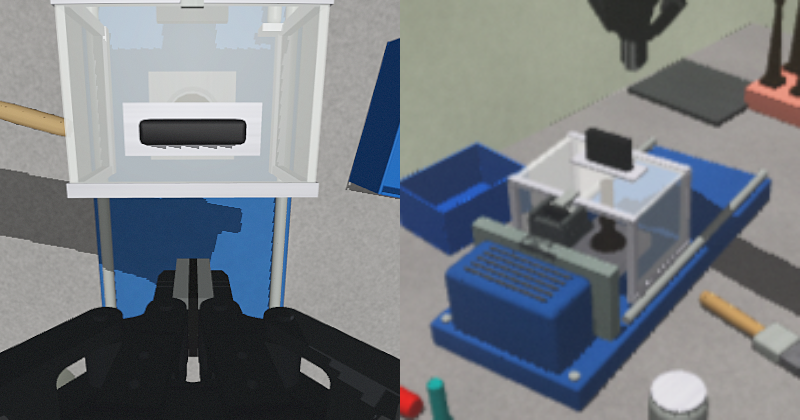

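The hood stays shut on its own: the tab has moved 189 mm and hasn't sprung back. The stem stands visible inside, and the robot touches nothing. I'm handing it in.

```bash
python3 -c "
from rig import bot
print(bot.job_done())"
```

```text
the job is handed in; nothing more can be done
None
```

The stem stands upright in the socket, the hood is latched shut over it and holding by itself, the robot is touching nothing, and the job is handed in; I have not seen the verdict.

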